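Rock the sorting gate over and feed the grinding balls to the other tray

TASK

The yellow seesaw gate of the ball sorter is tipped to feed the left-hand chute and its grey tray. With your fingertips press its raised right end down until the gate has gone fully over, so that it feeds the right-hand chute; only then push the red stop slide all the way across to the left, so that the three white grinding balls roll down by themselves into the blue tray. Do not touch the balls with the robot, leave everything else on the bench where it is, and leave the gate over and the slide open.

Things in the scene. Friction and masses are not known exactly. Their poses are not given: they have to be found in the camera images.
- sorter: Fixed ball sorter, grey base 414 mm wide (y), x -50 to +162 mm. Origin: underside, below the gate's pivot. x to the rear, y left, z up; turned up to 0.25 rad. An aluminium feed lane (34 mm wide, floor 105 to 124 mm high, walls 22 mm higher) slopes from the rear (x 150) down to the gate (x 20). Chutes lead from the gate's ends to open trays: grey at +y, blue at -y.
- blue_tray (a point): Middle of the floor of the blue tray, which is 66 mm (y) by 74 mm (x) inside, its rim 53 mm above the bench.
- gate (a joint): Tilt of the yellow seesaw gate, rad: a trough 160 mm long across the sorter, on a level pivot along the sorter's x axis, 75 mm above the bench. -0.3 = left end fully down (feeds the grey tray), +0.3 = right end fully down (feeds the blue tray), at both ends against rubber stops. Light friction holds it where it is left; about 1 N on a pad moves it.
- right_pad (a point): Centre of the top of the black rubber finger pad (36 x 32 mm) on a yellow tab at the robot's side of the gate's right end; 47 mm in front of and 68 mm to the right of the pivot. It is about 100 mm above the bench when raised (gate at -0.3) and about 60 mm when fully down (gate at +0.3); it moves on an arc about the pivot.
- left_pad (a point): The same pad on the gate's left end.
- stop (a joint): Travel of the red stop slide, m: 0 to 0.005 = blade across the feed lane, holding the balls back; it slides along the sorter's +y (to the left) and 0.040 = fully open against its end. The blade leaves the lane completely from 0.033. Friction of about 1.5 N, stays where it is left.
- stop_post (a point): Centre of the top of the upright red post (round, 16 mm diameter, 57 mm tall, top about 179 mm above the bench, lower end 122 mm) on the right end of the stop slide; 82 mm to the right of the lane's middle when shut, 42 mm when open. Push its right side to the left. A red bar (10 mm high, 139 to 149 mm above the bench) runs from it to the lane.
- ball_1_center (a point): Centre of the first white ceramic grinding ball, 20 mm diameter, about 20 to 33 g, in the feed lane behind the red blade.
- ball_2_center (a point): Centre of the second such ball, behind the first.
- ball_3_center (a point): Centre of the third such ball, behind the second.
- timer: Bystander: small white timer, 66 x 62 x 21 mm, on the bench; origin at its underside.
- scoop: Bystander: green scoop, 28 x 130 x 8 mm, on the bench; origin at its underside.
- jar_cap_1: Bystander: dark red screw cap, 46 mm diameter, 18 mm high, on the bench; origin at its underside.
- reagent_bottle_2: Bystander: small amber dropper bottle, 32 mm diameter, 96 mm tall, on the bench; origin at its underside.

How it is judged:
On the way, in this order (a step that is already met when the one before it is completed fails the run):
1. the gate is fully over to the right while the stop slide is still shut (value of joint gate above 0.25 rad and value of joint stop below 0.012 m), for 0.2 s.
2. the stop slide is pushed open (value of joint stop above 0.033 m), for 0.1 s.
At the end, for the whole second after the job is handed in: The gate is tilted more than 0.25 rad to the right, the stop slide is more than 33 mm open, and all three balls lie at rest in the blue tray (value of joint gate above 0.25 rad and value of joint stop above 0.033 m and y of ball_1_center in the frame of sorter between -0.206 and -0.135 m and x of ball_1_center in the frame of sorter between -0.04 and 0.04 m and z of each of ball_1_center, ball_2_center, ball_3_center in the frame of sorter below 0.045 m and y of ball_2_center in the frame of sorter between -0.206 and -0.135 m and x of ball_2_center in the frame of sorter between -0.04 and 0.04 m and y of ball_3_center in the frame of sorter between -0.206 and -0.135 m and x of ball_3_center in the frame of sorter between -0.04 and 0.04 m and linear speed of each of ball_1, ball_2, ball_3 below 0.05 m/s); the robot touches nothing.
It fails at once if the robot touches a ball (contact force between any of ball_1, ball_2, ball_3 and the fingers above 0.2 N or contact force between any of ball_1, ball_2, ball_3 and the arm above 0.2 N).
It fails at once if a ball goes down the left-hand chute (y of any of ball_1_center, ball_2_center, ball_3_center in the frame of sorter above 0.085 m).
It fails at once if the stop slide is opened before the gate is over (value of joint stop above 0.015 m and value of joint gate below 0.2 rad).
It fails at once if a bystander is moved by more than 20 mm (distance of any of timer, scoop, jar_cap_1, reagent_bottle_2 from where it was at the start of the episode above 0.02 m).
It also fails if it takes over 38 s, if anything falls off the work surface, if the arm or the gripper's body presses on something with over 40 N, if the wrist force passes 120 N, or if a joint passes its speed limit or range.

ROBOT

A 7-joint arm with a two-finger parallel gripper is mounted at the origin on a cart in front of the work surface, level with it; the furniture and walls round the work are solid. World frame = base frame: x ahead of the robot, y to its left, z up, the work surface at z = 0. Lengths are in m, angles in rad, forces in N, time in s.
With the tool pointing down it reaches from about 0.425 to 0.875 m from the base axis. Payload 4.7 kg.
Tool frame: the origin (TCP) lies midway between the tips of the shut fingers; the grasp point (between the pads) lies 19 mm behind it; z points along the fingers, y is the direction in which the jaws open and shut (so a half turn about z gives the same grasp; the last joint's range is limited). The gripper opens to 87 mm and grips with 3 to 60 N. Pads are 19 mm wide; open, the fingers measure 117 mm over their backs; the gripper's body (75 mm by 190 mm) begins 51 mm behind the grasp point.
Start: joints at [1.243, 0.321, -0.07, 1.45, 0.023, 1.371, -0.057], TCP at [0.218, -0.612, 0.193] pointing down, gripper open.
Joint ranges: [-2.86, 2.86], [-0.3, 2.09], [-1.38, 1.24], [0.06, 2.45], [-1.56, 4.7], [0.09, 2.05], [-2.69, 2.69]. Speed limits (rad/s): [2.57, 2.57, 3.14, 3.14, 3.14, 3.14, 3.14].

INTERFACE

Orientations are given as a rotation vector (axis times angle).
In Python, from bench import get_state, eyes, job gives the robot as it stands. The module is installed in compiled form; this text tells all that it offers.
- The arm moves only by the shell command python3 -m jog 'ROWS' [FORCE]. ROWS is JSON, a list that holds one entry, the list of rows, each a list of 5 numbers: the opening, from 0 (shut) to 1 (fully open), then the shift along the tool's x, y, z in units of 40 mm (1.0 is 40 mm), then the turn about the tool's z in units of 5 degrees (1.0 is 5 degrees). In form: [[[jaw, dx, dy, dz, turn], ...]]. A call has 1 to 10 rows; each row shifts and turns the commanded pose from where the row before left it, along the tool's axes as they then stand; what a row does not reach is not made up. A row lasts 1/8 s, in which the tool goes at most 62.5 mm and 10.7 degrees, less where a joint would pass 70% of its speed; a pose out of reach is approached as far as the arm can. A call is refused whole if a number of a shift passes 1 or a number of a turn 1, either way. A call with a gripper value outside its range is refused whole. The fingers move at their own pace and stop on an object; FORCE is the grip in N (left out, the last holds). Time passes only in rows, so rows that do not move let the fingers close. It gives the time, the measured TCP pose, the force and the opening at its end, in the units of the state.
- get_state(): the state, without advancing time (a new reading comes with each control period).
- eyes.get_image(name): name is "side" or "top" or "wrist"; returns (picture, depth): 384x512x3 uint8, red, green, blue; 384x512 float32, m along the optical axis (not along the pixel's ray), 0 where there is no reading.
- eyes.camera_params(name): a dict with "camera_matrix" (3x3 intrinsics, pixels), "pose" (4x4, takes a point from camera to world coordinates); the wrist camera has in their place "mount" (4x4, takes a point from camera to tool coordinates, whose origin is the TCP and whose axes are the flange's). Camera axes: x right, y down, z forward; pixel columns grow to the right and rows downward; lengths in m; the calibration is good to about 2 mm. A picture is of the moment at which its call begins: read the wrist's pose just before it. camera_params takes no time and is no camera call.
- job.close_job(): hands the job in, once; it reports no verdict.
The state is a dict: "time": time; "joint_positions": joint angles; "qd": joint speeds; "joint_torque": joint torques, N m; "position": TCP position; "tool_rot": TCP orientation; "ft_force": force on the tool from outside, world axes, zero at the start; "torque": the same for the moment, N m; "grip_width": opening from 0.0 (shut) to 1.0 (fully open).
Only numpy, scipy, OpenCV 4.12 (cv2) and the standard library are available. Lean on these libraries where they do the work, as an engineer would, in place of code of your own. Each camera call takes 0.05 s, during which the arm holds its last target. There are 200 camera calls.

## Working session

There is one attempt and no reset: what is moved stays moved. The work goes in short steps, Python scripts to look and compute and a shell command to move; the robot and the scene stay as the last step left them, time stands still between calls to the robot, and variables do not carry over. Pictures are saved under pics/ and viewed, about 8 in all and at most 12, crops included, and the job is handed in when it is done.

```bash
mkdir -p pics; cat > h.py <<'E'
import numpy as np, cv2
from bench import get_state, eyes, job
def grab(name,save=None):
    p,d=eyes.get_image(name); c=eyes.camera_params(name)
    if save: cv2.imwrite('pics/'+save,cv2.cvtColor(p,cv2.COLOR_RGB2BGR))
    return p,d,c
def world(d,c):
    K=c['camera_matrix'];T=c['pose'];v,u=np.mgrid[:384,:512]
    P=np.stack([(u-K[0,2])/K[0,0]*d,(v-K[1,2])/K[1,1]*d,d],-1)
    return P@T[:3,:3].T+T[:3,3]
E
python3 - <<'E'
from h import *
np.set_printoptions(precision=3,suppress=True)
s=get_state();print(s['time'],s['position'],s['tool_rot'],s['grip_width'])
for n in('top','side'):
    p,d,c=grab(n,n+'0.png');W=world(d,c);print(n,c['pose'])
    np.savez(n+'0.npz',p=p,d=d,W=W)
    h=cv2.cvtColor(p,cv2.COLOR_RGB2HSV).astype(int)
    H,S,V=h[...,0],h[...,1],h[...,2]
    for nm,m in dict(red=((H<6)|(H>174))&(S>150)&(V>80),yellow=(H>20)&(H<35)&(S>130)&(V>90),blue=(H>100)&(H<125)&(S>130)).items():
        k,l,st,ce=cv2.connectedComponentsWithStats(m.astype(np.uint8))
        for i in range(1,k):
            if st[i,4]>30:
                q=W[(l==i)&(d>0)]
                print(nm,st[i],ce[i],np.median(q,0) if len(q) else '',q.min(0),q.max(0))
E
```

```text
0.0 [ 0.218 -0.612  0.192] [-3.094 -0.534  0.001] 1.004443391835851
top [[-0.016 -0.996  0.084  0.466]
 [-1.     0.014 -0.022  0.087]
 [ 0.02  -0.085 -0.996  1.063]
 [ 0.     0.     0.     1.   ]]
yellow [226 195  62  31 906] [257.078 203.912] [0.514 0.054 0.083] [ 0.451 -0.027  0.051] [0.536 0.142 0.124]
blue [392  93  11  11  46] [397.087  97.891] [ 0.791 -0.331  0.131] [ 0.788 -0.338  0.095] [ 0.801 -0.327  0.147]
blue [302 188  26  29 581] [313.964 201.504] [ 0.517 -0.117  0.012] [ 0.475 -0.149  0.006] [ 0.555 -0.079  0.056]
side [[ 0.096 -0.474  0.875 -0.551]
 [-0.995 -0.059  0.077 -0.003]
 [ 0.015 -0.879 -0.477  0.697]
 [ 0.     0.     0.     1.   ]]
red [269 173   8   9  57] [272.123 176.614] [0.582 0.056 0.135] [0.578 0.043 0.116] [0.587 0.066 0.148]
yellow [240 192  39  27 304] [258.987 202.132] [0.502 0.095 0.082] [0.002 0.016 0.006] [0.541 0.141 0.385]
```

View pics/top0.png

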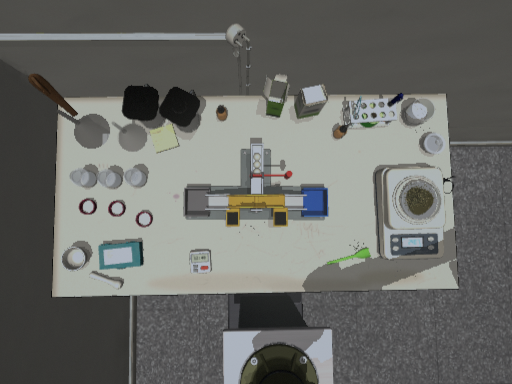

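View pics/side0.png

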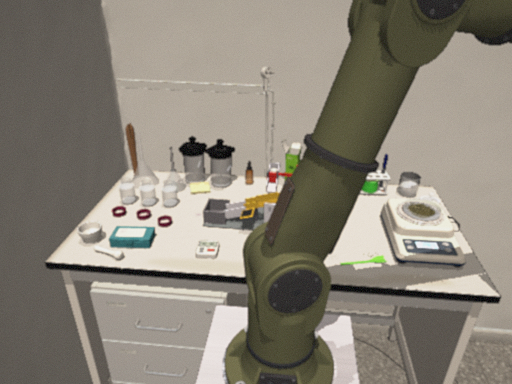

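The top view shows the sorter almost unrotated, with pads at (232,218) and (280,218), the post top at (289,174), balls near (257,155) and the blue tray at (314,201). In the side view the arm hides the right half.

```bash
python3 - <<'E'
from h import *
np.set_printoptions(precision=4,suppress=True)
z=np.load('top0.npz');p,d,W=z['p'],z['d'],z['W']
cv2.imwrite('pics/crop1.png',cv2.cvtColor(cv2.resize(p[130:240,175:345],None,fx=4.5,fy=4.5,interpolation=cv2.INTER_CUBIC),cv2.COLOR_RGB2BGR))
h=cv2.cvtColor(p,cv2.COLOR_RGB2HSV).astype(int);H,S,V=h[...,0],h[...,1],h[...,2]
c=eyes.camera_params('top');K=c['camera_matrix'];T=c['pose']
def ray(u,v,zz):
    r=T[:3,:3]@np.array([(u-K[0,2])/K[0,0],(v-K[1,2])/K[1,1],1]);return T[:3,3]+r*(zz-T[2,3])/r[2]
R=((H<8)|(H>172))&(S>110)&(V>60)
D=(V<60)
for nm,m,roi in(('red',R,(160,190,245,300)),('padL',D,(208,228,224,242)),('padR',D,(208,228,272,290))):
    mm=np.zeros_like(m);a=roi;mm[a[0]:a[1],a[2]:a[3]]=m[a[0]:a[1],a[2]:a[3]]
    k,l,st,ce=cv2.connectedComponentsWithStats(mm.astype(np.uint8))
    for i in range(1,k):
        if st[i,4]>5:
            q=W[(l==i)&(d>0)];print(nm,st[i],ce[i],np.median(q,0),q[:,2].max())
            if nm=='red':
                t=q[q[:,2]>0.165];print('post top',len(t),t.mean(0) if len(t) else '')
                t=q[(q[:,2]>0.13)&(q[:,2]<0.155)];print('bar',len(t),t[np.argsort(t[:,1])][::8])
            if nm[:3]=='pad': print(ray(*ce[i],.1 if nm=='padR' else .06))
B=d*0
m=cv2.inRange(h.astype(np.uint8),(100,110,0),(128,255,255));m[:,:295]=0;m[:,335:]=0;m[:180]=0;m[225:]=0
print(cv2.minAreaRect(cv2.findNonZero(m)))
# bystanders heights near path
for nm,(u,v) in dict(timer=(201,261),scoop=(350,257),bottle=(222,112),bottle2=(341,130)).items(): print(nm,W[v,u])
E
```

```text
red [264 171  28   7  59] [283.0339 174.4915] [ 0.5817 -0.0191  0.1753] 0.18026640194316168
post top 33 [ 0.5805 -0.0233  0.1768]
bar 23 [[ 0.5763 -0.0176  0.1478]
 [ 0.5819 -0.0022  0.1464]
 [ 0.5817  0.0189  0.15  ]]
red [253 174   9   3  23] [256.8696 175.1739] [0.5823 0.0551 0.1411] 0.15067704659780334
post top 0 
bar 18 [[0.5806 0.0445 0.1411]
 [0.5807 0.0549 0.1409]
 [0.5809 0.0654 0.1406]]
padL [228 213  10  11 110] [232.5 218. ] [0.4727 0.123  0.063 ] 0.07041930460181267
[0.4728 0.1231 0.06  ]
padR [275 212  11  13 129] [279.969  217.7209] [ 0.4706 -0.0069  0.0993] 0.10664890913567637
[ 0.4712 -0.0068  0.1   ]
((314.0, 202.0), (28.0, 26.0), 90.0)
timer [0.3507 0.2168 0.021 ]
scoop [ 0.3521 -0.2223  0.0007]
bottle [0.7757 0.1495 0.0675]
bottle2 [ 0.7189 -0.1903  0.0703]
```

View pics/crop1.png

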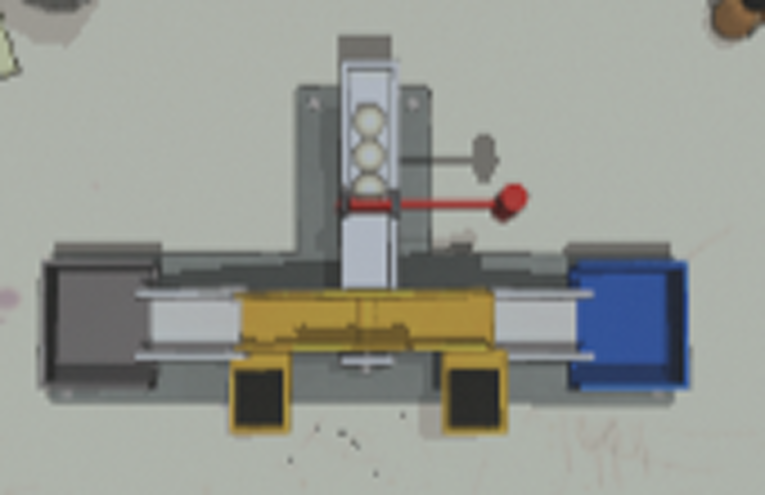

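The crop shows a sorter turned about -0.015 rad, with the right pad near (0.471, -0.007) and raised, and the post top at (0.5805, -0.023). I'll rise and swing in with the fingers shut.

```bash
python3 -m jog '[[[0,0,0,-0.8,0],[0,0,0,-0.8,0],[0,1,-0.8,0,0],[0,1,-0.8,0,0],[0,1,-0.8,0,0],[0,1,-0.8,0,0],[0,1,-0.8,0,0],[0,1,-0.8,0,0],[0,1,-0.8,0,0],[0,1,-0.8,0,0]]]'; python3 -c "
from h import *
s=get_state();print(s['tool_rot'])"
```

```text
time: 1.35
position: [0.434, -0.2624, 0.2565]
tool_rot: [3.096, 0.534, -0.001]
ft_force: [0.3, 0.5, 1.0]
grip_width: 0.018
[ 3.09581759e+00  5.34076853e-01 -6.06100326e-04]
```

```bash
python3 -m jog '[[[0,0,0,0,1],[0,0,0,0,1],[0,0,0,0,1],[0,0,0,0,1],[0,0.2,-1,0,0.1],[0,0.2,-1,0,0],[0,0.2,-1,0,0],[0,0.2,-1,0,0],[0,0,-1,0,0],[0,0,-1,0,0]]]'; python3 -m jog '[[[0,0,-0.35,0.5,0],[0,0,0,1,0],[0,0,0,0.5,0],[0,0,0,0,0]]]'
python3 - <<'E'
from h import *
grab('top','top1.png');p,d,c=grab('wrist')
a=cv2.imread('pics/top1.png')[110:250,165:345]
cv2.imwrite('pics/v1.png',np.hstack([cv2.resize(a,(494,384),interpolation=cv2.INTER_CUBIC),cv2.resize(p[...,::-1],(300,384))]))
E
```

```text
time: 2.6
position: [0.4687, -0.023, 0.2564]
tool_rot: [3.141, -0.025, -0.001]
ft_force: [1.2, -0.1, 0.2]
grip_width: 0.008
time: 3.1
position: [0.4676, -0.0103, 0.1751]
tool_rot: [-3.141, 0.025, 0.006]
ft_force: [-0.0, -0.3, 1.3]
grip_width: 0.01
```

View pics/v1.png

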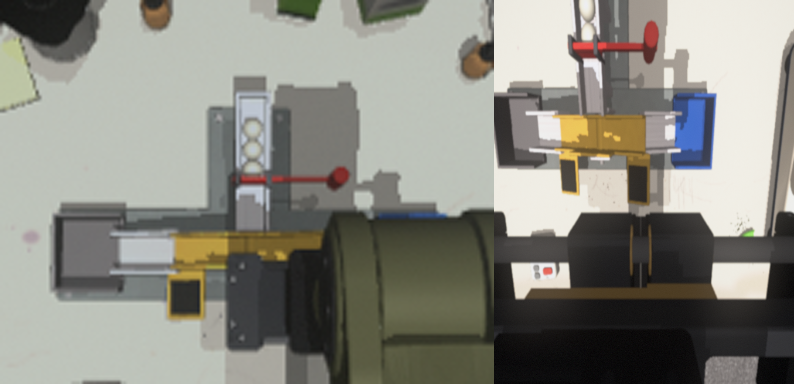

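The wrist view shows the shut fingers in line with the right pad (tip line at column 640, pad at column 638). I'll go down and press.

```bash
python3 -m jog '[[[0,-0.1,0,0.8,0],[0,0,0,0.8,0],[0,0,0,0.3,0],[0,0,0,0.2,0],[0,0,0,0.2,0],[0,0,0,0.2,0],[0,0,0,0,0]]]'; python3 -m jog '[[[0,0,0,0.15,0],[0,0,0,0.15,0],[0,0,0,0,0]]]'
```

```text
time: 4.08
position: [0.4649, -0.0103, 0.0764]
tool_rot: [-3.141, 0.025, 0.001]
ft_force: [0.1, -0.1, -0.4]
grip_width: 0.002
time: 4.45
position: [0.4648, -0.0103, 0.0642]
tool_rot: [-3.141, 0.025, 0.001]
ft_force: [-0.4, -0.5, -0.1]
grip_width: 0.004
```

```bash
python3 -m jog '[[[0,0,0,0.1,0],[0,0,0,0,0]]]';python3 -m jog '[[[0,0,0,0.1,0],[0,0,0,0,0]]]'; python3 - <<'E'
from h import *
p,d,c=grab('wrist');cv2.imwrite('pics/v2.png',p[...,::-1])
E
```

```text
time: 4.7
position: [0.4651, -0.0103, 0.0605]
tool_rot: [-3.141, 0.025, 0.001]
ft_force: [0.8, -0.0, -0.3]
grip_width: 0.002
time: 4.95
position: [0.4651, -0.0103, 0.0564]
tool_rot: [-3.141, 0.025, 0.001]
ft_force: [0.3, 0.2, 0.1]
grip_width: 0.004
```

View pics/v2.png

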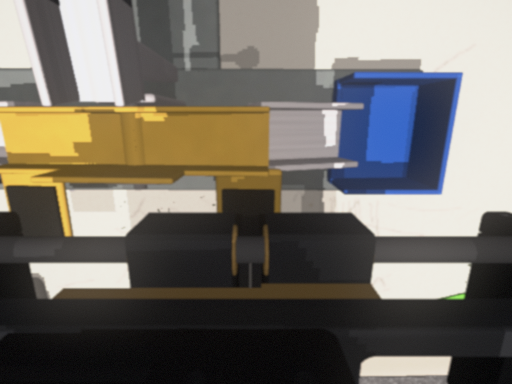

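The gate has followed the fingers and its right tab is at (248,190), but there is no stop force yet. I'll press a little further.

```bash
python3 -m jog '[[[0,0,0,0.08,0],[0,0,0,0,0]]]';python3 -m jog '[[[0,0,0,0.08,0],[0,0,0,0,0]]]';python3 -m jog '[[[0,0,0,0.08,0],[0,0,0,0,0],[0,0,0,0,0]]]'
```

```text
time: 5.25
position: [0.4651, -0.0104, 0.0533]
tool_rot: [-3.141, 0.025, 0.001]
ft_force: [-0.4, 0.4, 0.0]
grip_width: 0.0
time: 5.5
position: [0.4651, -0.0103, 0.0501]
tool_rot: [-3.141, 0.025, 0.0]
ft_force: [0.8, 0.2, 0.5]
grip_width: 0.008
time: 5.88
position: [0.4651, -0.0103, 0.047]
tool_rot: [-3.141, 0.025, 0.0]
ft_force: [0.3, -0.2, 0.1]
grip_width: 0.003
```

```bash
cat >> h.py <<'E'
from scipy.spatial.transform import Rotation as Ro
def wristworld():
    s=get_state();p,d,c=grab('wrist')
    T=np.eye(4);T[:3,:3]=Ro.from_rotvec(s['tool_rot']).as_matrix();T[:3,3]=s['position']
    return p,d,world(d,dict(camera_matrix=c['camera_matrix'],pose=T@c['mount']))
E
python3 - <<'E'
from h import *
np.set_printoptions(precision=3,suppress=True)
p,d,W=wristworld();cv2.imwrite('pics/v3.png',p[...,::-1])
for v,u in [(130,40),(130,90),(130,170),(130,240),(173,30),(173,220),(180,248),(200,235),(205,248),(205,35),(220,35),(130,380),(230,250),(265,250)]: print((u,v),p[v,u],W[v,u],d[v,u])
E
```

```text
(40, 130) [236 205  89] [0.527 0.101 0.084] 0.1524533
(90, 130) [168 131  60] [0.526 0.076 0.082] 0.15466489
(170, 130) [166 129  56] [0.525 0.033 0.077] 0.15921168
(240, 130) [166 130  58] [ 0.524 -0.006  0.073] 0.16288763
(30, 173) [110  85  36] [0.506 0.101 0.098] 0.14426684
(220, 173) [163 127  57] [0.503 0.005 0.093] 0.14920232
(248, 180) [129 100  46] [ 0.495 -0.01   0.073] 0.17024522
(235, 200) [39 35 28] [ 0.484 -0.002  0.077] 0.16922581
(248, 205) [36 33 29] [ 0.48  -0.01   0.075] 0.17218344
(35, 205) [64 57 48] [0.485 0.111 0.086] 0.1605694
(35, 220) [64 59 51] [0.477 0.112 0.087] 0.16215253
(380, 130) [ 59 106 200] [ 0.52  -0.113  0.013] 0.22195242
(250, 230) [28 25 22] [ 0.473 -0.011  0.099] 0.15100202
(250, 265) [65 62 59] [ 0.467 -0.011  0.123] 0.12879632
```

View pics/v3.png

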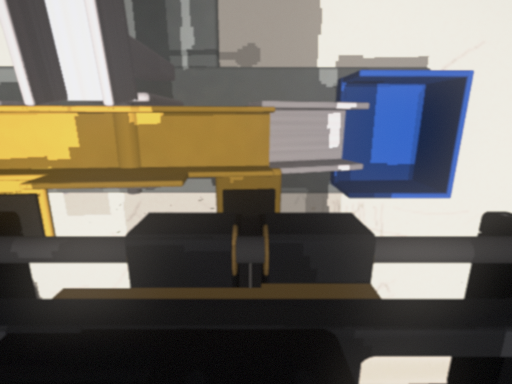

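```bash
python3 - <<'E'
from h import *
np.set_printoptions(precision=3,suppress=True)
p,d,c=grab('side');W=world(d,c)
q,_,_=grab('top')
f=lambda a,s:cv2.resize(a[...,::-1],s,interpolation=cv2.INTER_CUBIC)
cv2.imwrite('pics/v4.png',np.hstack([f(p[140:260,200:330],(416,384)),f(q[130:250,190:310],(384,384))]))
E
```

```text
(no output)
```

View pics/v4.png

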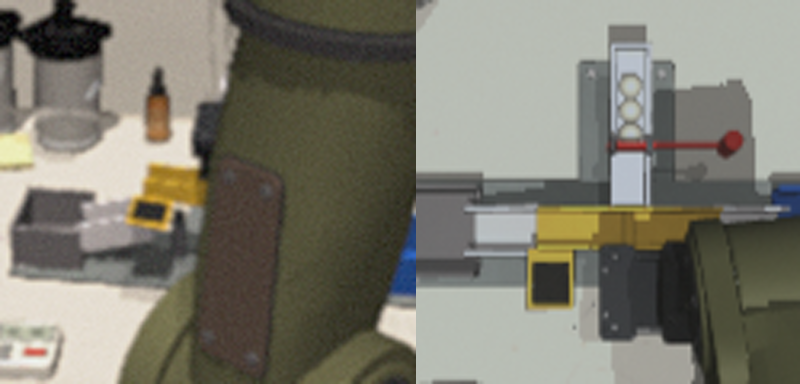

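```bash
python3 - <<'E'
from h import *
np.set_printoptions(precision=4,suppress=True)
p,d,c=grab('top');W=world(d,c)
a=(slice(205,228),slice(222,244));m=(p[a].max(-1)<60)
q=W[a][m];print('left pad top cam',len(q),np.median(q,0))
s=get_state();print(s['position'],s['ft_force'],s['torque'],s['joint_torque'])
p,d,W=wristworld()
# fingers region columns and min z
for r in range(205,300,6): print(r,W[r,225:285:10,2],W[r,250,:2])
for u,v in[(235,200),(35,220)]:print(W[v,u])
E
```

```text
left pad top cam 123 [0.4726 0.1236 0.0865]
[ 0.4652 -0.0104  0.0471] [ 0.3855  0.0661 -0.311 ] [0.0526 0.0193 0.0282] [ -0.0037 -27.1413  -1.6673 -27.217   -0.0138  -0.0777   0.0001]
205 [0.0772 0.0766 0.0765 0.0746 0.0753 0.0721] [ 0.4802 -0.0109]
211 [0.0773 0.2398 0.0771 0.0754 0.0758 0.0724] [ 0.4767 -0.0108]
217 [0.1575 0.0835 0.0797 0.0799 0.1537 0.1571] [ 0.474  -0.0108]
223 [0.1623 0.0931 0.0895 0.0887 0.1548 0.1615] [ 0.4735 -0.0108]
229 [0.1678 0.1625 0.0986 0.0993 0.1635 0.1675] [ 0.4739 -0.0108]
235 [0.1708 0.1651 0.1057 0.1069 0.1656 0.1695] [ 0.4716 -0.0107]
241 [0.1705 0.165  0.1638 0.1628 0.1663 0.1719] [ 0.4966 -0.0111]
247 [0.1706 0.1644 0.1649 0.1642 0.1685 0.1708] [ 0.4956 -0.0111]
253 [0.1716 0.1667 0.1655 0.1645 0.1671 0.17  ] [ 0.4936 -0.011 ]
259 [0.1714 0.1671 0.165  0.1653 0.1675 0.1713] [ 0.4916 -0.011 ]
265 [0.1713 0.167  0.1266 0.1272 0.1692 0.172 ] [ 0.467  -0.0106]
271 [0.1704 0.1673 0.1267 0.1272 0.1679 0.1718] [ 0.4642 -0.0106]
277 [0.1711 0.1524 0.127  0.1264 0.159  0.1718] [ 0.4618 -0.0106]
283 [0.1716 0.1534 0.1272 0.1279 0.1579 0.1726] [ 0.4587 -0.0105]
289 [0.1738 0.1738 0.1738 0.1735 0.1741 0.1745] [ 0.4877 -0.011 ]
295 [0.1766 0.1769 0.1757 0.1766 0.1751 0.1762] [ 0.488 -0.011]
[ 0.4838 -0.002   0.077 ]
[0.4766 0.1121 0.0869]
```

The gate is only at about +0.1 rad: the pad is near z 0.077 although the TCP reads 0.047. I'll lift and check in free air where the fingertips really end.

```bash
python3 -m jog '[[[0,0,0,-0.7,0],[0,0,0,-0.8,0],[0,0,0,-0.8,0],[0,0,0,0,0]]]'; python3 - <<'E'
from h import *
np.set_printoptions(precision=4,suppress=True)
s=get_state();p,d,W=wristworld()
for r in list(range(150,226,5)): print(r,W[r,235:270,2].round(3)[::5]-s['position'][2],W[r,250]-s['position'],p[r,250])
for u in range(225,280,6):
    r=W[:,u,2]; print(u,r[200:236:4])
p2,d2,c=grab('top');V=world(d2,c);a=(slice(205,228),slice(222,244));m=(p2[a].max(-1)<60);print('leftpad',np.median(V[a][m],0))
g=cv2.cvtColor(p[150:300,180:330],cv2.COLOR_RGB2BGR);g=np.clip(g.astype(float)*1.8,0,255)
cv2.imwrite('pics/v5.png',cv2.resize(g,(600,600)))
E
```

```text
time: 6.62
position: [0.4673, -0.0105, 0.1416]
tool_rot: [3.14, -0.025, 0.008]
ft_force: [0.6, 0.0, -1.3]
grip_width: 0.006
150 [-0.0656 -0.0676 -0.0676 -0.0686 -0.0696 -0.0686 -0.1016] [ 0.0374 -0.0009 -0.0687] [151 118  56]
155 [-0.0486 -0.0486 -0.0496 -0.0486 -0.0506 -0.0506 -0.0696] [ 0.0352 -0.0009 -0.049 ] [161 126  60]
160 [-0.0666 -0.0656 -0.0676 -0.0686 -0.0686 -0.0676 -0.0696] [ 0.0281 -0.0008 -0.0689] [141 111  54]
165 [-0.0666 -0.0676 -0.0676 -0.0686 -0.0686 -0.0686 -0.0686] [ 0.0235 -0.0007 -0.0687] [118  93  47]
170 [-0.0636 -0.0646 -0.0646 -0.0646 -0.0666 -0.0646 -0.0676] [ 0.0194 -0.0007 -0.0649] [48 44 38]
175 [-0.0636 -0.0636 -0.0636 -0.0646 -0.0656 -0.0676 -0.0666] [ 0.0148 -0.0006 -0.0646] [47 43 38]
180 [-0.0626 -0.0636 -0.0646 -0.0656 -0.0656 -0.0656 -0.0676] [ 0.0098 -0.0005 -0.0657] [47 42 37]
185 [-0.0636 -0.0636 -0.0646 -0.0646 -0.0656 -0.0666 -0.0666] [ 0.0054 -0.0004 -0.0643] [47 43 37]
190 [-0.0636 -0.0646 -0.0656 -0.0666 -0.0656 -0.0656 -0.0686] [ 0.0001 -0.0004 -0.0661] [44 39 35]
195 [-0.0646 -0.0646 -0.0656 -0.0656 -0.0656 -0.0666 -0.0666] [-0.0047 -0
[... 789 characters left out ...]
.0008 0.1764 0.1824 0.1899 0.1954 0.2013]
243 [0.0767 0.0744 0.0005 0.0016 0.1725 0.1795 0.1853 0.1916 0.1964]
249 [ 0.0753  0.0728  0.0015 -0.0001  0.1723  0.1783  0.185   0.191   0.1955]
255 [ 0.0758  0.074  -0.0004  0.0005  0.1731  0.1791  0.1861  0.1911  0.1971]
261 [0.0755 0.072  0.0005 0.0001 0.1773 0.1828 0.1888 0.1958 0.2003]
267 [0.0724 0.0725 0.     0.0001 0.2517 0.2535 0.2587 0.2595 0.2587]
273 [-0.0006  0.0004  0.0018  0.0001  0.2516  0.255   0.2573  0.2615  0.2635]
279 [0.001  0.0019 0.0013 0.001  0.2507 0.254  0.2569 0.2593 0.2633]
leftpad [0.4726 0.1236 0.0863][ WARN:0@4.708] global loadsave.cpp:1063 imwrite_ Unsupported depth image for selected encoder is fallbacked to CV_8U.
```

View pics/v5.png

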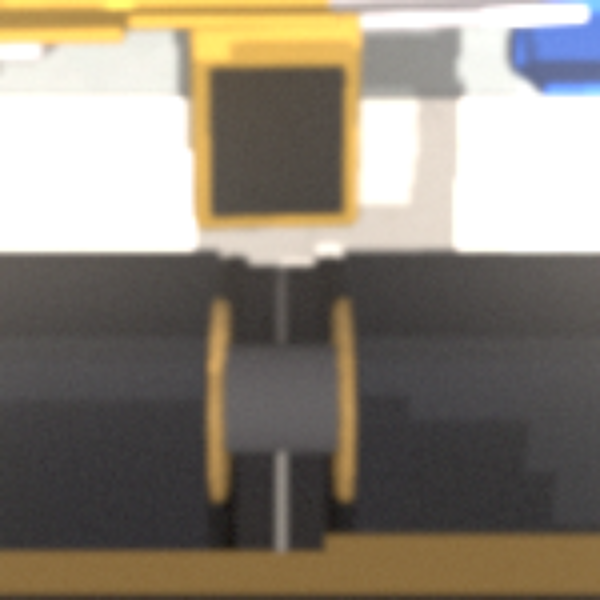

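The close view shows the shut fingertips end about 30 mm above the reported TCP; in free air the ray just past the tip hits the bench. The real tip is therefore at about TCP z + 0.030, which matches the pad at 0.077, so I'll press with that offset.

```bash
python3 -m jog '[[[0,0,0,0.8,0],[0,0,0,0.8,0],[0,0,0,0.7,0],[0,0,0,0.1,0],[0,0,0,0.1,0],[0,0,0,0.1,0],[0,0,0,0.1,0],[0,0,0,0,0]]]'; python3 -m jog '[[[0,0,0,0.08,0],[0,0,0,0,0]]]'
```

```text
time: 7.72
position: [0.4662, -0.0104, 0.0328]
tool_rot: [3.141, -0.025, 0.002]
ft_force: [-3.8, -0.3, 10.9]
grip_width: 0.004
time: 7.98
position: [0.4665, -0.0104, 0.0321]
tool_rot: [3.139, -0.025, 0.001]
ft_force: [-11.6, 0.2, 33.2]
grip_width: 0.009
```

```bash
python3 -m jog '[[[0,0,0,-0.2,0],[0,0,0,-0.8,0],[0,0,0,-1,0],[0,0,0,-1,0],[0,0,0,-1,0],[0,0,0.7,0,0],[0,0,0.7,0,0],[0,0,0.7,0,0],[0,0,0,0,0]]]'; python3 - <<'E'
from h import *
np.set_printoptions(precision=4,suppress=True)
p2,d2,c=grab('top');V=world(d2,c);a=(slice(200,232),slice(220,246));m=(p2[a].max(-1)<60);print('leftpad',m.sum(),np.median(V[a][m],0))
h=cv2.cvtColor(p2,cv2.COLOR_RGB2HSV).astype(int);R=((h[...,0]<8)|(h[...,0]>172))&(h[...,1]>110)&(h[...,2]>60);R[:160]=0;R[190:]=0;R[:,:245]=0;R[:,300:]=0
t=V[R&(V[...,2]>.165)];print('post',len(t),t.mean(0) if len(t) else '')
E
```

```text
time: 9.1
position: [0.4637, -0.0967, 0.1879]
tool_rot: [3.141, -0.032, 0.0]
ft_force: [-0.0, 0.2, 0.3]
grip_width: 0.005
leftpad 122 [0.4726 0.1202 0.1001]
post 34 [ 0.5739 -0.0168  0.2297]
```

The left pad now reads z = 0.100, so the gate is fully over. Next I'll go to the right of the post.

```bash
python3 -m jog '[[[0,0.8,0,0,0],[0,0.8,0,0,0],[0,0.8,0,0,0],[0,0.5,0,0,0],[0,0,0,0.6,0],[0,0,0,0.6,0],[0,0,0,0.6,0],[0,0,0,0,0]]]'; python3 - <<'E'
from h import *
np.set_printoptions(precision=4,suppress=True)
s=get_state();p,d,W=wristworld();cv2.imwrite('pics/v6.png',p[...,::-1])
h=cv2.cvtColor(p,cv2.COLOR_RGB2HSV).astype(int);R=((h[...,0]<8)|(h[...,0]>172))&(h[...,1]>110)&(h[...,2]>50)
t=W[R&(W[...,2]>.17)];print(s['position'],len(t),np.median(t,0) if len(t) else '')
E
```

```text
time: 10.15
position: [0.5785, -0.0944, 0.1143]
tool_rot: [-3.14, 0.022, 0.006]
ft_force: [0.3, 0.2, 1.0]
grip_width: 0.006
[ 0.5785 -0.0944  0.1143] 241 [ 0.5911 -0.0272  0.176 ]
```

View pics/v6.png

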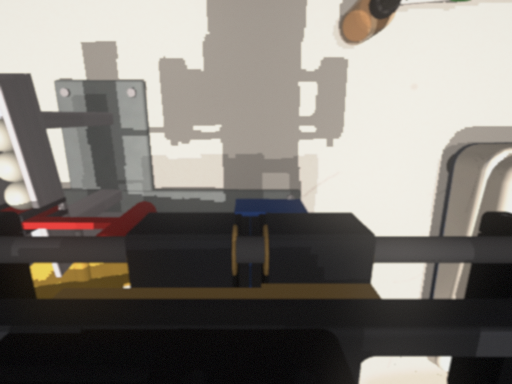

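The post at (140,215) is to the left of the fingertips with clear space between them. I'll push left.

```bash
python3 -m jog '[[[0,0.05,-0.6,0,0],[0,0,-0.5,0,0],[0,0,-0.2,0,0],[0,0,-0.2,0,0],[0,0,-0.2,0,0],[0,0,-0.2,0,0],[0,0,-0.2,0,0],[0,0,0,0,0]]]'; python3 -m jog '[[[0,0,-0.1,0,0],[0,0,0,0,0]]]'
```

```text
time: 11.2
position: [0.583, -0.0109, 0.1158]
tool_rot: [-3.141, 0.023, 0.001]
ft_force: [0.8, 0.6, 0.8]
grip_width: 0.005
time: 11.45
position: [0.5829, -0.0081, 0.1156]
tool_rot: [-3.141, 0.025, 0.001]
ft_force: [0.1, -1.1, 0.2]
grip_width: 0.002
```

```bash
python3 -m jog '[[[0,0,-0.1,0,0],[0,0,0,0,0]]]'; python3 -m jog '[[[0,0,-0.1,0,0],[0,0,0,0,0]]]';python3 -m jog '[[[0,0,-0.08,0,0],[0,0,0,0,0]]]'
```

```text
time: 11.7
position: [0.583, -0.005, 0.1156]
tool_rot: [3.14, -0.026, -0.001]
ft_force: [-0.6, -3.0, -0.4]
grip_width: 0.002
time: 11.95
position: [0.583, -0.0048, 0.1156]
tool_rot: [3.136, -0.03, -0.002]
ft_force: [-1.2, -9.1, -0.2]
grip_width: 0.005
time: 12.2
position: [0.5829, -0.0048, 0.1157]
tool_rot: [3.133, -0.033, -0.003]
ft_force: [-1.4, -14.4, 1.2]
grip_width: 0.002
```

The slide is against its end, with 14 N and no further travel. I'll back off, rise, clear the view and check.

```bash
python3 -m jog '[[[0,0,0.5,0,0],[0,0,0.7,0,0],[0,0,0,-1,0],[0,0,0,-1,0],[0,0,0,-1,0],[0,0,1,0,0],[0,0,1,0,0],[0,0,1,0,0],[0,0,1,0,0],[0,0,0,0,0]]]'; python3 - <<'E'
from h import *
np.set_printoptions(precision=4,suppress=True)
p,d,c=grab('top');V=world(d,c)
cv2.imwrite('pics/v7.png',cv2.resize(p[130:250,175:345,::-1],None,fx=4.5,fy=4.5,interpolation=cv2.INTER_CUBIC))
a=(slice(200,232),slice(220,246));m=(p[a].max(-1)<60);print('leftpad',m.sum(),np.median(V[a][m],0))
h=cv2.cvtColor(p,cv2.COLOR_RGB2HSV).astype(int);R=((h[...,0]<8)|(h[...,0]>172))&(h[...,1]>110)&(h[...,2]>60);R[:160]=0;R[190:]=0;R[:,:220]=0;R[:,300:]=0
t=V[R&(V[...,2]>.165)&(V[...,2]<.19)];print('post',len(t),t.mean(0) if len(t) else '')
E
```

```text
time: 13.45
position: [0.5794, -0.2093, 0.2353]
tool_rot: [3.141, -0.035, -0.0]
ft_force: [0.8, -0.1, -1.0]
grip_width: 0.008
leftpad 128 [0.4726 0.1202 0.1002]
post 30 [0.5815 0.0143 0.178 ]
```

View pics/v7.png

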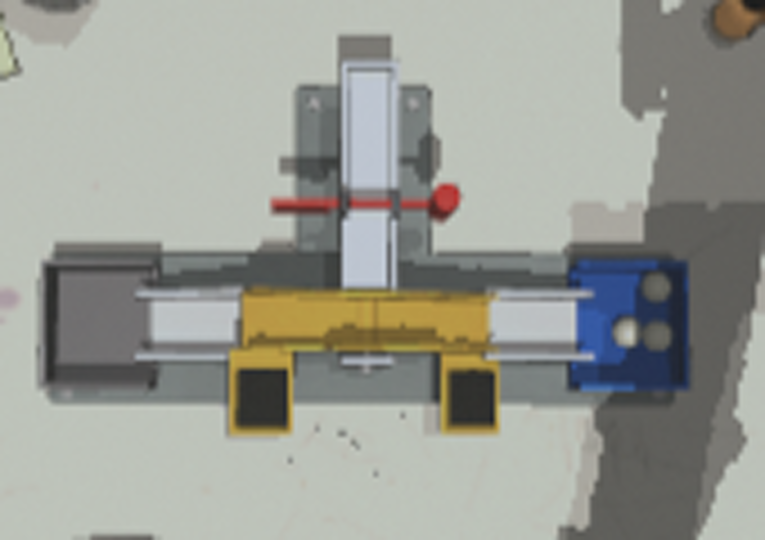

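All three balls are in the blue tray (at (625,332), (655,288) and (655,335)), the gate is over and the slide is open. I'll wait for the balls to settle, then hand in.

```bash
python3 -m jog '[[[0,0,0,0,0],[0,0,0,0,0],[0,0,0,0,0],[0,0,0,0,0],[0,0,0,0,0],[0,0,0,0,0],[0,0,0,0,0],[0,0,0,0,0],[0,0,0,0,0],[0,0,0,0,0]]]'; python3 - <<'E'
from h import *
p,d,c=grab('top');h=cv2.cvtColor(p,cv2.COLOR_RGB2HSV)
sub=h[188:217,302:328];print('ball px in tray',((sub[...,1]<80)&(sub[...,2]>80)).sum(), get_state()['ft_force'])
print(job.close_job())
E
```

```text
time: 14.75
position: [0.5802, -0.205, 0.236]
tool_rot: [3.141, -0.025, 0.0]
ft_force: [-0.4, 0.3, -0.3]
grip_width: 0.001
ball px in tray 125 [ 0.25558816 -0.49775572 -0.44942326]
the job is handed in; nothing more can be done
None
```

I pressed the gate's right pad down onto its stop, then pushed the red post left to its end. All three balls rolled into the blue tray, and I handed the job in at about 15 s.

**Last checks**
- **Gate:** the left pad sits at z = 0.100 m, which is fully over to the right. The pressing force on the stop was about 33 N.
- **Slide:** the post moved 38 mm by camera, with about 14 N against its end and no further travel. This is a little under the nominal 40 mm, but past the 33 mm limit.
- **Balls:** the last picture I viewed shows all three in the blue tray. I then waited 1.3 s so they could settle. A colour count still found ball pixels in the tray, but I did not measure their speed.
- **Bystanders:** I saw no contact, but I did not re-measure their positions.

**What disagreed:** the real fingertips ended about 30 mm above the reported TCP. Because of this, my first press stopped with the gate at about +0.1 rad. I found the offset with the wrist camera's depth, allowed for it and pressed again.

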